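# Clamp a display module in the test jig with its eccentric cam

### The arm

A 6-joint arm with a two-finger parallel gripper is mounted at the origin on the work surface. World frame = base frame: x ahead of the robot, y to its left, z up, the work surface at z = 0. Lengths are in mm, angles in rad, forces in N, time in s.
With the tool pointing down it reaches from about 275 to 1000 mm from the base axis. Payload 8.4 kg.
Tool frame: the origin (TCP) lies between the finger pads; the fingertips stand 8 mm ahead of it and the grasp point (between the pads) lies 11 mm behind it (tcp_to_tips is the distance from the TCP to the fingertips, in mm); z points along the fingers, y is the line along which they close (so a half turn about z gives the same grasp; the last joint's range is limited). The gripper opens to 85 mm and grips with 20 to 120 N. Pads are 22 mm wide; open, the fingers measure 114 mm over their backs; the gripper's body (76 mm by 85 mm) begins 54 mm behind the grasp point. The pads swing forward as they close: fully open they stand 13 mm farther back than shut.
Start: joints at [-1.255, 0.353, 1.633, -0, 1.155, -0.002], TCP at [195.297, -593.706, 239.281] pointing down, gripper open.
Joint ranges: [-2.63, 2.63], [-0.92, 2.1], [0.06, 2.66], [-1.3, 4.44], [0, 2.69], [-3.02, 3.02]. Speed limits (rad/s): [2.22, 2.22, 2.79, 3.14, 3.14, 3.14].

### API

Orientations are given as [roll, pitch, yaw] about the fixed x, y, z axes, in that order (R = Rz(yaw) Ry(pitch) Rx(roll)).
In Python, from rig import * gives the robot as it stands.
- The arm moves only by the tool step_arm, never from a script. Its argument "motion" is a list of rows, each an object with "claw": the finger opening in mm, from 0 to 85.4; "delta_pos": the shift along the tool's x, y, z in mm, a list of three; "turn": the turn about the tool's z in rad. In form: [{"claw": claw, "delta_pos": [dx, dy, dz], "turn": turn}, ...]. A call has 1 to 8 rows; each row shifts and turns the commanded pose from where the row before left it, along the tool's axes as they then stand; what a row does not reach is not made up. A row lasts 1/12 s, in which the tool goes at most 41.7 mm and 7.16 degrees, less where a joint would pass 70% of its speed; a pose out of reach is approached as far as the arm can. A call is refused whole if a number of a shift passes 41.7 or a number of a turn 0.125, either way. A call with a gripper value outside its range is refused whole. The fingers move at their own pace and stop on an object; "force" is the grip in N (left out, the last holds). Time passes only in rows, so rows that do not move let the fingers close. It gives the time, the measured TCP pose, the force, the opening and the grip force at its end, in the units of the state.
- sense(): the state, without advancing time (a new reading comes with each control period).
- grab_frame(name): name is "scene" or "top"; returns a dict with "img" (480x640x3 uint8, red, green, blue), "vertical_fov" (degrees; the focal length in pixels is half the picture's height over the tangent of half this angle, whatever the lens; pixels are square), "cx", "cy" (the principal point, pixels), "D" ([k1, k2, p1, p2, k3] as OpenCV has them; the pictures are not rectified), "R" (3x3) and "t" (3): a world point X has camera coordinates R X + t. Camera axes: x right, y down, z forward; pixel columns grow to the right and rows downward; lengths in mm; the calibration is good to about 2 mm. A picture is of the moment at which its call begins. There is no depth.
- sign_off(): hands the job in; it is judged then, once.
The state is a dict: "clock": time; "qpos": joint angles; "qvel": joint speeds; "joint_efforts": joint torques, N m; "eef_pos": TCP position; "tcp_rot": TCP orientation; "contact_force": force on the tool from outside, world axes, zero at the start; "wrist_torque": the same for the moment, N m; "opening": opening from 0.0 (shut) to 1.0 (fully open); "grasp_force": force on a finger pad.
Only numpy, scipy, OpenCV 4.12 (cv2) and the standard library are available. Lean on these libraries where they do the work, as an engineer would, in place of code of your own. Each camera call takes 0.05 s, during which the arm holds its last target. There are 200 camera calls.

### The job

Lay the white display module flat in the bed of the test jig, square between the cam and the sprung rubber pad, and let go of it. Then turn the red knob clockwise until the steel cam bears on the module and presses it snugly against the pad, with about 13 newtons (the pad gives a little over 1 mm) and never more than 25, and let go so that it stays clamped; leave everything else on the bench where it is.

Things in the scene. Friction and masses are not known exactly. Their poses are not given: they have to be found in the camera images.
- module: The module to clamp: white plastic box with a green window and a red two-part light bar on top, 60 (its x) x 56 (its y) x 26 mm high, about 0.11 to 0.22 kg. Origin at the centre of its underside, z up. It lies loose on the bench, away from the jig. To go in the jig its x axis lies along the jig's x axis, either way round; grip it across the 56 mm.
- jig: Test jig screwed to the bench: aluminium plate 190 x 90 x 8 mm, origin under the plate, z up. Its x axis runs from the steel cam over a black bed to the blue fence with its pad. The bed is 50 mm along x, 44 mm along y, top 16 mm above the bench; the 56 mm wide module overhangs it by 6 mm on either side.
- pad_mid (a point): Middle of the range in which the pad's face can lie (30.7 mm from the jig's origin, axes as the jig's). The black pad, 52 mm wide, sits on springs before the fence: it gives 1 mm per 10 N, up to 5 mm; both are up to 40 mm high. The fence was set by hand: the pad's face rests anywhere within 4 mm of this point along the jig's x, not measured, so contact must be felt.
- cam_pivot (a point): On the cam's vertical pivot, 52 mm from the jig's origin towards the knob (axes as the jig's). The cam: polished steel disc of radius 26 mm, 17 to 35 mm above the bench, centred 14 mm off the pivot: it reaches 26 - 14 cos(angle) mm towards the module. Turning takes 0.22 N m of friction plus about 0.018 per N on the module (13 N: 0.4 to 0.45 in all); a tool halted while the cam is free may read near 0.
- nest (a point): The point on top of the bed where the centre of the module's underside is best set down (6.5 mm from the jig's origin towards the cam, in its middle line). With the cam open there are at least 3 mm free before the cam and before the pad. Axes as the jig's.
- cam (a joint): Angle of cam and knob (rad): 0 = open, lobe away from the module; grows as the knob turns clockwise seen from above, up to 2.4. Starts at 0 to 0.25. Pushing the module before it, the cam first feels the pad's spring at an angle between about 1.0 and 1.65; about 0.1 rad further it presses with 13 N (some 130 N per rad). Its friction holds it where it is left.
- knob_grip (a point): On the pivot at grip height, 64 mm above the bench. The knob's red wing is 42 mm long, 12 mm thick, from 46 to 76 mm above the bench; fingertips at 46 to 50 mm pass over the module (its top is at 42 mm in the bed). The wing lies along this point's y axis, which turns with the cam: across the jig (along its y) at cam angle 0, its direction being the jig's yaw + 1.571 - cam angle.
- spare: A black box of the same size as the module, with a grey panel: not to be used. Origin at the centre of its underside.
- multimeter: Orange multimeter lying flat, 150 x 72 x 34 mm, loose. Origin at the centre of its underside.
- screwdriver: Screwdriver lying on the bench, loose.
- breadboard: Small white breadboard, 83 x 55 x 9 mm, loose. Origin at the centre of its underside.
- mouse: Black computer mouse, 105 x 60 x 30 mm, loose. Origin at the centre of its underside.
- battery: Standing block battery, 27 x 18 x 45 mm, loose. Origin at the centre of its underside.
- reel: Blue wire reel standing on its flange, 60 mm across, 40 mm high, loose. Origin at the centre of its underside.
Not all that is in view belongs to the job. What is shaped like the module but orange or turquoise is not meant.

How it is judged:
By the outcome, as a careful person would: the job done as asked, in the order asked, and still so for the second after the job is handed in, with the robot touching nothing.
It also fails if it takes over 72 s, if anything falls off the work surface, if the arm or the gripper's body presses on something with over 40 N, if the wrist force passes 120 N, or if a joint passes its speed limit or range.

## Working session

There is one attempt and no reset: what is moved stays moved. The work goes in short steps, Python scripts to look and compute and a tool call to move; the robot and the scene stay as the last step left them, time stands still between calls to the robot, and variables do not carry over. Pictures are saved under pics/ and viewed, at most 10 in all, crops included, and the job is handed in when it is done.

Besides the shell and the picture viewer there is one more tool, called after "Call:" as a command line: name --argument value ..., lists and objects as JSON in quotes. step_arm: Moves the arm, as the interface text tells. Its arguments: {"type":"object","properties":{"motion":{"type":"array","items":{"type":"object","properties":{"claw":{"type":"number"},"delta_pos":{"type":"array","items":{"type":"number"}},"turn":{"type":"number"}}}},"force":{"type":"number"}},"required":["motion"]}

```bash
mkdir -p pics; ls
python3 - <<'E'
from rig import *
import cv2,pickle
for n in("scene","top"):
    f=grab_frame(n); cv2.imwrite(f"pics/{n}0.png",f["img"][:,:,::-1]); pickle.dump(f,open(n+"0.pkl","wb"))
    print(n,f["vertical_fov"],f["cx"],f["cy"],f["D"],f["R"],f["t"])
print(sense())
E
```

```text
pics
scene 47.202822592535455 327.73279908904783 234.7278928154402 [-0.04385102  0.          0.          0.          0.        ] [[ 0.50193449  0.86480039  0.01349243]
 [ 0.50610201 -0.28102235 -0.81540615]
 [-0.70137189  0.41610902 -0.57873203]] [-243.8949657  -227.80675679 1837.59024169]
top 53.126062055267255 321.41206778988266 242.47628661667164 [-0.1232088  0.         0.         0.         0.       ] [[ 0.01248406 -0.99984537 -0.01238456]
 [-0.99842706 -0.01178741 -0.05481297]
 [ 0.05465851  0.01304937 -0.99841983]] [ -30.4460104   569.11758797 1258.65669991]
{'clock': 0.1, 'qpos': array([-1.25541855e+00,  3.53599336e-01,  1.63405860e+00, -4.99392115e-06,
        1.15520187e+00, -2.45708871e-03]), 'qvel': array([ 0.00152126, -0.00095473, -0.00176702,  0.00220757,  0.00067973,
       -0.00065669]), 'joint_efforts': array([ 4.59007915e-04, -6.06357121e+01, -3.42820823e+01,  4.66197406e-06,
        4.01760160e-03, -9.96335174e-07]), 'eef_pos': array([ 195.15395273, -593.31013264,  238.62447509]), 'tcp_rot': array([-3.14032549e+00,  1.45274232e-06,  3.17836882e-01]), 'contact_force': array([-0.05703235,  1.30920882, -0.10553515]), 'wrist_torque': array([-0.03793795, -0.00552954,  0.00778364]), 'grasp_force': 0.0, 'opening': 0.9986573093942566}
```

View pics/top0.png

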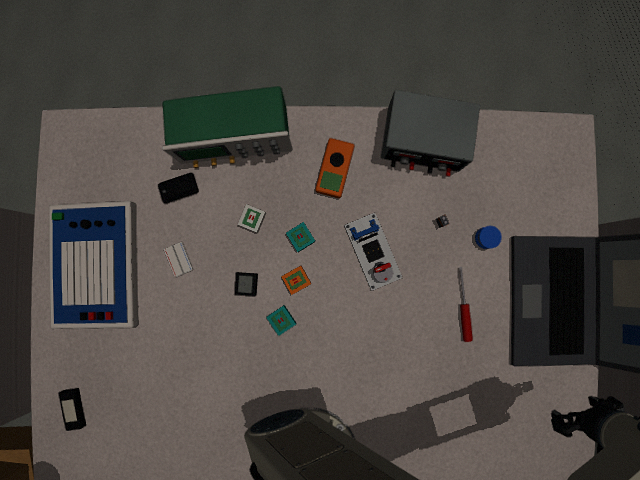

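View pics/scene0.png

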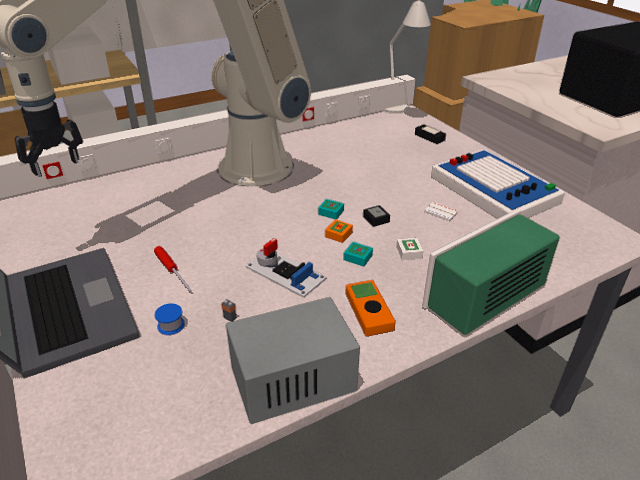

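The top view shows the module at (251,219), the jig at (373,252) with its knob at (382,268), the spare at (246,284) and the multimeter at (335,168). I'll zoom in on the jig and module and segment both.

```bash
cat > h.py <<'E'
import numpy as np,cv2,pickle
def K(f):
    F=240/np.tan(np.radians(f["vertical_fov"]/2)); return np.array([[F,0,f["cx"]],[0,F,f["cy"]],[0,0,1.]])
def ray(f,px):
    u=cv2.undistortPoints(np.array(px,float).reshape(-1,1,2),K(f),np.array(f["D"])).reshape(-1,2)
    R=np.array(f["R"]);t=np.array(f["t"])
    return -R.T@t,np.c_[u,np.ones(len(u))]@R
def onz(f,px,z):
    c,d=ray(f,px); return c+d*((z-c[2])/d[:,2])[:,None]
def proj(f,X):
    return cv2.projectPoints(np.array(X,float).reshape(-1,1,3),cv2.Rodrigues(np.array(f["R"]))[0],np.array(f["t"],float),K(f),np.array(f["D"]))[0].reshape(-1,2)
E
python3 - <<'E'
from h import *
f=pickle.load(open("top0.pkl","rb")); im=f["img"]
hsv=cv2.cvtColor(im,cv2.COLOR_RGB2HSV)
print("bench",im[330,350],"module",im[209,246:258].tolist(),"plate",im[232,352],im[280,372])
a=cv2.resize(im[190:250,220:300],None,fx=5,fy=5,interpolation=cv2.INTER_CUBIC)
b=cv2.resize(im[205:300,335:415],None,fx=5,fy=5,interpolation=cv2.INTER_CUBIC)
c=np.zeros((475,800,3),np.uint8);c[:300,:400]=a;c[:,400:]=b
cv2.imwrite("pics/crop1.png",c[:,:,::-1])
white=((im.min(2)>140)&(hsv[...,1]<28)).astype(np.uint8)
for name,(x0,y0,x1,y1),z in(("module",(230,195,275,240),26),("jig",(335,205,410,300),8)):
    m=np.zeros_like(white);m[y0:y1,x0:x1]=white[y0:y1,x0:x1]
    pts=cv2.findNonZero(m); h=cv2.convexHull(pts)
    P=onz(f,h.reshape(-1,2),z)[:,:2].astype(np.float32)
    print(name,len(pts),cv2.minAreaRect(h),cv2.minAreaRect(P))
E
```

```text
bench [114 103  98] module [[141, 134, 126], [83, 87, 77], [36, 68, 42], [40, 73, 45], [42, 74, 47], [49, 72, 52], [113, 121, 104], [142, 135, 129], [144, 138, 130], [143, 137, 130], [139, 135, 126], [139, 136, 131]] plate [12 36 77] [125 122 119]Traceback (most recent call last):
  File "<stdin>", line 12, in <module>
cv2.error: OpenCV(4.12.0) /io/opencv/modules/imgproc/src/convhull.cpp:143: error: (-215:Assertion failed) total >= 0 && (depth == CV_32F || depth == CV_32S) in function 'convexHull'
```

View pics/crop1.png

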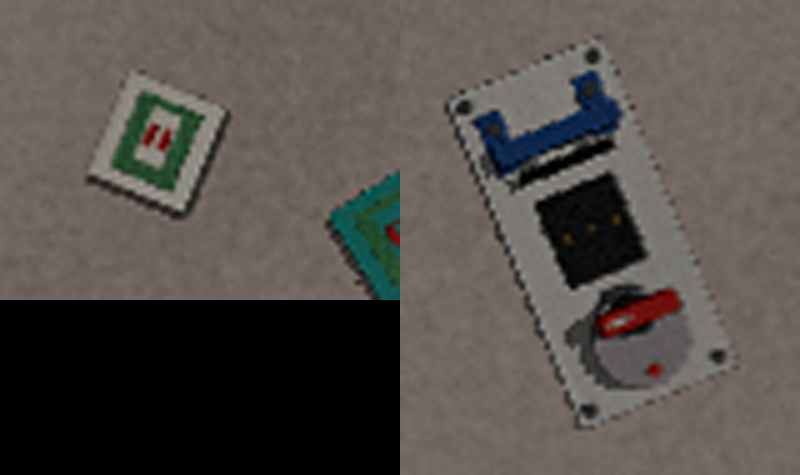

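The crop shows the module's top as a white square with corners near full-image (247,204), (266,212), (257,233) and (238,226). In the jig, the blue fence is at the upper end, the black bed is in the middle, and the red wing lies across at about (383,267).

Run:
```python
from h import *
f=pickle.load(open("top0.pkl","rb")); im=f["img"]
S=4
g=cv2.GaussianBlur(im,(3,3),0).min(2)
def rect(name,mask,off,z):
    n,l,s,c=cv2.connectedComponentsWithStats(mask.astype(np.uint8)); k=1+np.argmax(s[1:,4])
    cs,_=cv2.findContours((l==k).astype(np.uint8),cv2.RETR_EXTERNAL,cv2.CHAIN_APPROX_NONE)
    p=max(cs,key=len).reshape(-1,2).astype(float)
    p=(p+.5)/S-.5+np.array(off)
    P=onz(f,p,z)[:,:2].astype(np.float32); r=cv2.minAreaRect(P)
    print(name,s[k,4]/S/S,np.round(p.min(0),1),np.round(p.max(0),1),"centre",np.round(r[0],1),"size",np.round(r[1],1),"ang",round(np.radians(r[2]),4),"centroid",onz(f,[(c[k]+.5)/S-.5+np.array(off)],z).round(1))
    return P
def crop(x0,y0,x1,y1): 
    return cv2.resize(im[y0:y1,x0:x1],None,fx=S,fy=S,interpolation=cv2.INTER_CUBIC).astype(int),(x0,y0)
c,o=crop(230,195,275,240)
rect("module",c.min(2)>115,o,26)
gr=(c[...,1]-c[...,0]>12)
rect("window",gr,o,26)
c,o=crop(335,205,410,300)
rect("plate",c.min(2)>109,o,8)
rect("bed",(c.max(2)<50)&(np.arange(c.shape[0])[:,None]>130)&(np.arange(c.shape[0])[:,None]<235),o,16)
rect("wing",(c[...,0]-c[...,1]>50),o,76)
rect("fence",(c[...,2]-c[...,0]>25),o,40)
```

```text
module 175.3125 [237.6 203.9] [264.1 231.1] centre [632.5 164.3] size [54.5 58.7] ang 1.1967 centroid [[632.4 163.6  26. ]]
window 157.25 [241.9 207.9] [260.1 227.6] centre [632.3 164.3] size [37.  45.2] ang 1.1924 centroid [[631.4 164.4  26. ]]
plate 1051.3125 [344.6 212.4] [400.9 289.4] centre [ 549.  -161.3] size [192.2  91.2] ang 0.3911 centroid [[ 553.4 -160.3    8. ]]
bed 308.5 [361.9 239.1] [383.6 262.1] centre [ 549.3 -159.4] size [50.6 46.6] ang 0.4161 centroid [[ 549.4 -159.6   16. ]]
wing 64.8125 [374.4 262.6] [390.4 271.6] centre [ 505.6 -179. ] size [12.  41.9] ang 0.4 centroid [[ 506.1 -180.1   76. ]]
fence 191.125 [349.9 218.6] [378.9 239.9] centre [ 604.9 -135.8] size [34.2 72.5] ang 0.4048 centroid [[ 601.9 -136.8   40. ]]
```

Call:
step_arm --motion '[{"claw": 85,"delta_pos": [27,-24,0],"turn": 0},{"claw": 85,"delta_pos": [27,-24,0],"turn": 0},{"claw": 85,"delta_pos": [27,-24,0],"turn": 0},{"claw": 85,"delta_pos": [27,-24,0],"turn": 0},{"claw": 85,"delta_pos": [27,-24,0],"turn": 0},{"claw": 85,"delta_pos": [27,-24,0],"turn": 0},{"claw": 85,"delta_pos": [27,-24,0],"turn": 0},{"claw": 85,"delta_pos": [27,-24,0],"turn": 0}]'

```text
clock: 0.77
eef_pos: [340.8, -342.1, 239.1]
tcp_rot: [-3.141, 0.0, 0.317]
contact_force: [1.5, 0.2, -0.3]
opening: 0.996
grasp_force: 0.0
```

Call:
step_arm --motion '[{"claw": 85,"delta_pos": [27,-24,0],"turn": 0},{"claw": 85,"delta_pos": [27,-24,0],"turn": 0},{"claw": 85,"delta_pos": [27,-24,0],"turn": 0},{"claw": 85,"delta_pos": [27,-24,0],"turn": 0},{"claw": 85,"delta_pos": [27,-24,0],"turn": 0},{"claw": 85,"delta_pos": [27,-24,0],"turn": 0},{"claw": 85,"delta_pos": [27,-24,0],"turn": 0},{"claw": 85,"delta_pos": [27,-24,0],"turn": 0}]'

```text
clock: 1.43
eef_pos: [486.1, -92.1, 239.2]
tcp_rot: [-3.142, 0.0, 0.318]
contact_force: [1.1, -1.3, -0.3]
opening: 0.999
grasp_force: 0.0
```

Call:
step_arm --motion '[{"claw": 85,"delta_pos": [27,-24,0],"turn": 0},{"claw": 85,"delta_pos": [27,-24,0],"turn": 0},{"claw": 85,"delta_pos": [27,-24,0],"turn": 0},{"claw": 85,"delta_pos": [27,-24,0],"turn": 0.115},{"claw": 85,"delta_pos": [0,0,0],"turn": 0.115},{"claw": 85,"delta_pos": [0,0,0],"turn": 0.115},{"claw": 85,"delta_pos": [0,0,0],"turn": 0.115},{"claw": 85,"delta_pos": [0,0,0],"turn": 0.115}]'

```text
clock: 2.1
eef_pos: [558.0, 31.4, 238.8]
tcp_rot: [3.141, 0.001, -0.262]
contact_force: [0.8, 0.1, 0.3]
opening: 0.994
grasp_force: 0.0
```

Run:
```python
from h import *
f=pickle.load(open("scene0.pkl","rb")); im=f["img"].astype(int)
t=pickle.load(open("top0.pkl","rb"))
print("campos top",ray(t,[[320,240]])[0].round(),"scene",ray(f,[[320,240]])[0].round())
def rz(a): return np.array([[np.cos(a),-np.sin(a),0],[np.sin(a),np.cos(a),0],[0,0,1]])
def box(c,a,lx,ly,z): return np.array(c+[0])+np.array([[sx*lx/2,sy*ly/2,z] for sx,sy in((1,1),(1,-1),(-1,-1),(-1,1))])@rz(a).T
J=[549,-161];a=.395
out=f["img"][180:330,230:430].copy(); out=cv2.resize(out,None,fx=4,fy=4,interpolation=cv2.INTER_CUBIC)
for P,col in((box(J,a,190,90,8),(255,255,0)),(box([632.4,164.3],-.377,60,56,26),(255,0,255)),(box([632.4,164.3],-.377,60,56,0),(0,255,255)),(box([505.6,-179],a,12,42,76),(0,255,0)),(box([501,-181.3],a,12,42,76),(0,255,255)),(box([549.3,-159.4],a,50,44,16),(255,128,0))):
    q=(proj(f,P)-[230,180]+.5)*4-.5
    cv2.polylines(out,[np.round(q*8).astype(np.int32)],True,col,1,cv2.LINE_AA,3)
cv2.imwrite("pics/sc1.png",out[:,:,::-1])
```

```text
campos top [ 500.  -40. 1287.] scene [1527. -618.  881.]
```

View pics/sc1.png

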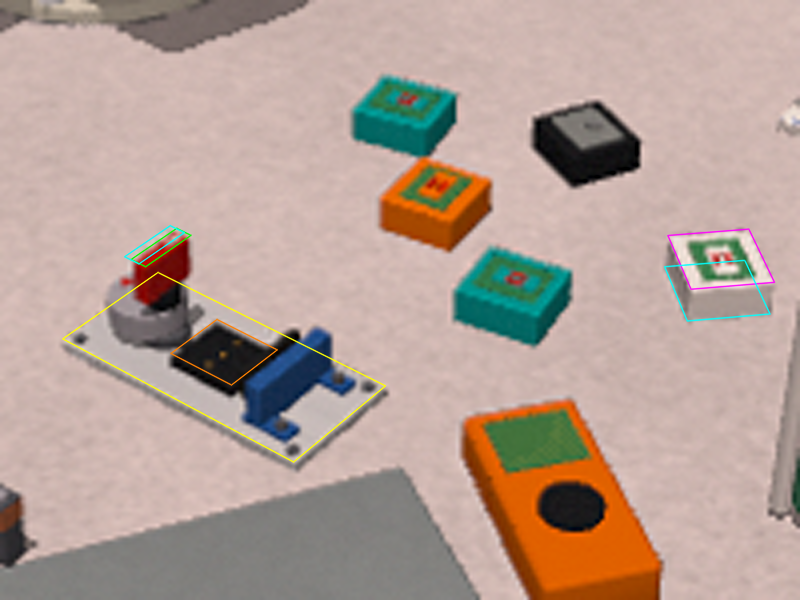

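The scene view shows the plate and bed outlines landing on their edges and the module outline within about 2 mm, so the two cameras agree. Moving over the module.

Call:
step_arm --motion '[{"claw": 85,"delta_pos": [0,0,0],"turn": 0.119},{"claw": 85,"delta_pos": [5,-37.6,0],"turn": 0},{"claw": 85,"delta_pos": [5,-37.6,0],"turn": 0},{"claw": 85,"delta_pos": [5,-37.6,0],"turn": 0},{"claw": 85,"delta_pos": [5,-37.6,0],"turn": 0},{"claw": 85,"delta_pos": [0,0,30],"turn": 0},{"claw": 85,"delta_pos": [0,0,35],"turn": 0},{"claw": 85,"delta_pos": [0,0,35],"turn": 0}]'

```text
clock: 2.77
eef_pos: [632.5, 164.5, 138.3]
tcp_rot: [-3.141, -0.001, -0.375]
contact_force: [-0.6, 0.9, -0.7]
opening: 0.996
grasp_force: 0.0
```

Call:
step_arm --motion '[{"claw": 85,"delta_pos": [0,0,30],"turn": 0},{"claw": 85,"delta_pos": [0,0,30],"turn": 0},{"claw": 85,"delta_pos": [0,0,0],"turn": 0},{"claw": 85,"delta_pos": [0,0,0],"turn": 0}]'

```text
clock: 3.1
eef_pos: [630.8, 163.2, 77.9]
tcp_rot: [3.139, 0.003, -0.376]
contact_force: [1.0, 0.1, 0.2]
opening: 0.998
grasp_force: 0.0
```

Run:
```python
from h import *
from rig import *
s=sense();print(s["eef_pos"],s["tcp_rot"],s["qpos"])
f=grab_frame("scene");t=grab_frame("top")
a=cv2.resize(f["img"][190:270,360:460],(400,320),interpolation=cv2.INTER_CUBIC);b=cv2.resize(t["img"][180:260,200:300],(400,320),interpolation=cv2.INTER_CUBIC)
cv2.imwrite("pics/n1.png",np.hstack([a,b])[:,:,::-1])
```

```text
[630.80495545 163.18867719  77.88085258] [ 3.13921325  0.00324975 -0.3761787 ] [ 2.50857294e-01  5.72892057e-01  1.68517257e+00 -2.57864801e-05
  8.87555681e-01  2.19784477e+00]
```

View pics/n1.png

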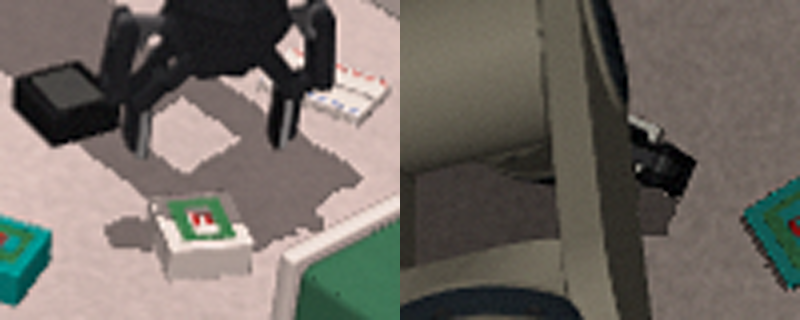

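The scene crop shows the open fingers (tips about 70 mm up) straddling the module along its y, aligned. The arm hides the module in the top view. Descending and closing.

Call:
step_arm --motion '[{"claw": 85,"delta_pos": [0,0,20],"turn": 0},{"claw": 85,"delta_pos": [0,0,20],"turn": 0},{"claw": 85,"delta_pos": [0,0,15],"turn": 0},{"claw": 85,"delta_pos": [0,0,11],"turn": 0},{"claw": 85,"delta_pos": [0,0,0],"turn": 0},{"claw": 85,"delta_pos": [0,0,0],"turn": 0}]'

```text
clock: 3.7
eef_pos: [632.8, 163.7, 14.4]
tcp_rot: [-3.141, -0.001, -0.376]
contact_force: [1.1, 0.4, 0.5]
opening: 0.995
grasp_force: 0.0
```

Call:
step_arm --force 35 --motion '[{"claw": 48,"delta_pos": [0,0,0],"turn": 0},{"claw": 48,"delta_pos": [0,0,0],"turn": 0},{"claw": 48,"delta_pos": [0,0,0],"turn": 0},{"claw": 48,"delta_pos": [0,0,0],"turn": 0},{"claw": 48,"delta_pos": [0,0,0],"turn": 0},{"claw": 48,"delta_pos": [0,0,0],"turn": 0}]'

```text
clock: 4.2
eef_pos: [633.0, 163.7, 14.8]
tcp_rot: [-3.141, -0.002, -0.376]
contact_force: [-1.3, -1.6, 5.8]
opening: 0.647
grasp_force: 37.0
```

Call:
step_arm --motion '[{"claw": 48,"delta_pos": [0,0,-10],"turn": 0},{"claw": 48,"delta_pos": [0,0,-20],"turn": -0.11},{"claw": 48,"delta_pos": [0,0,-25],"turn": -0.11},{"claw": 48,"delta_pos": [0,0,-25],"turn": -0.11},{"claw": 48,"delta_pos": [0,0,-20],"turn": -0.11},{"claw": 48,"delta_pos": [0,0,-20],"turn": -0.11},{"claw": 48,"delta_pos": [0,0,0],"turn": -0.11},{"claw": 48,"delta_pos": [0,0,0],"turn": -0.111}]'

```text
clock: 4.87
eef_pos: [633.1, 163.8, 136.0]
tcp_rot: [3.141, -0.003, 0.4]
contact_force: [0.0, -0.7, -3.4]
opening: 0.645
grasp_force: 38.6
```

Call:
step_arm --motion '[{"claw": 48,"delta_pos": [-23,29.7,0],"turn": 0},{"claw": 48,"delta_pos": [-23,29.7,0],"turn": 0},{"claw": 48,"delta_pos": [-23,29.7,0],"turn": 0},{"claw": 48,"delta_pos": [-23,29.7,0],"turn": 0},{"claw": 48,"delta_pos": [-23,29.7,0],"turn": 0},{"claw": 48,"delta_pos": [-23,29.7,0],"turn": 0},{"claw": 48,"delta_pos": [-23,29.7,0],"turn": 0},{"claw": 48,"delta_pos": [-23,29.7,0],"turn": 0}]'

```text
clock: 5.53
eef_pos: [552.9, -128.2, 134.2]
tcp_rot: [3.141, -0.001, 0.395]
contact_force: [0.6, -0.2, -1.6]
opening: 0.646
grasp_force: 38.6
```

Call:
step_arm --motion '[{"claw": 48,"delta_pos": [-23,29.7,0],"turn": 0},{"claw": 48,"delta_pos": [0,0,20],"turn": 0},{"claw": 48,"delta_pos": [0,0,0],"turn": 0},{"claw": 48,"delta_pos": [0,0,0],"turn": 0},{"claw": 48,"delta_pos": [0,0,0],"turn": 0}]'

```text
clock: 5.95
eef_pos: [544.1, -162.1, 114.0]
tcp_rot: [-3.141, -0.0, 0.395]
contact_force: [0.0, 0.2, -2.3]
opening: 0.647
grasp_force: 38.5
```

```bash
cat >> h.py <<'E'
def box(c,a,lx,ly,z):
    return np.array(list(c)+[0])+np.array([[sx*lx/2,sy*ly/2,z] for sx,sy in((1,1),(1,-1),(-1,-1),(-1,1))])@np.array([[np.cos(a),-np.sin(a),0],[np.sin(a),np.cos(a),0],[0,0,1]]).T
def draw(f,win,S,items,name):
    x0,y0,x1,y1=win
    out=cv2.resize(f["img"][y0:y1,x0:x1],None,fx=S,fy=S,interpolation=cv2.INTER_CUBIC)
    for P,col in items:
        cv2.polylines(out,[np.round(((proj(f,P)-[x0,y0]+.5)*S-.5)*8).astype(np.int32)],True,col,1,cv2.LINE_AA,3)
    if name: cv2.imwrite(name,out[:,:,::-1])
    return out
E
python3 - <<'E'
from h import *
from rig import *
s=sense();p=s["eef_pos"];print(p)
f=grab_frame("scene");t=grab_frame("top")
it=[(box(p[:2],.395,60,56,p[2]-14.8),(255,0,255)),(box(p[:2],.395,60,56,p[2]+11.2),(0,255,255))]
a=draw(f,(230,180,330,300),5,it,None);b=draw(t,(345,200,405,320),5,it,None)
cv2.imwrite("pics/n2.png",np.hstack([a,b])[:,:,::-1])
E
```

```text
[ 544.11958283 -162.0591262   113.96907365]
```

View pics/n2.png

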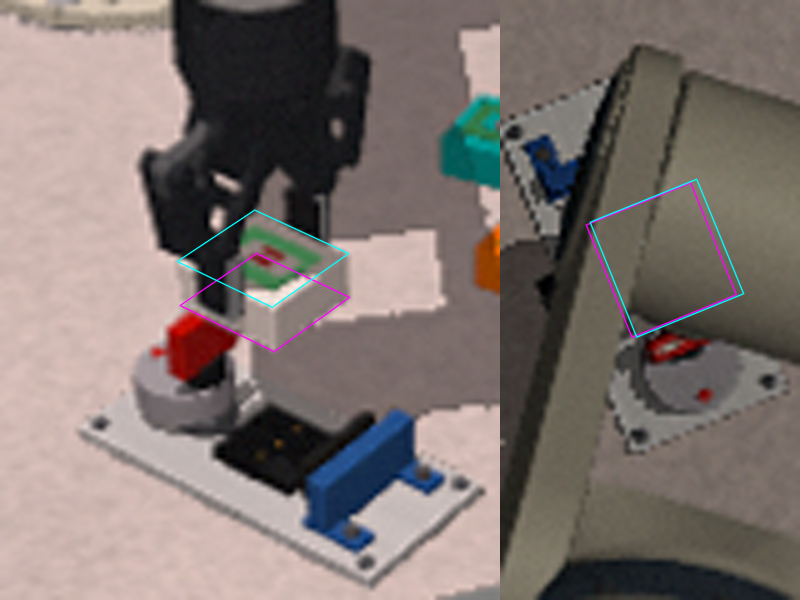

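The module sits within about 2 mm of its predicted outline in the scene view (near bottom corner at about (284,249) full-image) and is square to the jig. I'll descend slowly and feel for contact.

Call:
step_arm --motion '[{"claw": 48,"delta_pos": [0,0,20],"turn": 0},{"claw": 48,"delta_pos": [0,0,20],"turn": 0},{"claw": 48,"delta_pos": [0,0,14],"turn": 0},{"claw": 48,"delta_pos": [0,0,0],"turn": 0},{"claw": 48,"delta_pos": [0,0,0],"turn": 0}]'

```text
clock: 6.47
eef_pos: [544.0, -162.0, 59.4]
tcp_rot: [-3.141, 0.001, 0.396]
contact_force: [0.6, -0.3, -1.8]
opening: 0.647
grasp_force: 38.6
```

Call:
step_arm --motion '[{"claw": 48,"delta_pos": [0,0,4],"turn": 0},{"claw": 48,"delta_pos": [0,0,4],"turn": 0},{"claw": 48,"delta_pos": [0,0,4],"turn": 0},{"claw": 48,"delta_pos": [0,0,0],"turn": 0},{"claw": 48,"delta_pos": [0,0,0],"turn": 0}]'

```text
clock: 6.88
eef_pos: [544.4, -162.8, 47.5]
tcp_rot: [3.141, -0.001, 0.395]
contact_force: [1.6, 1.8, -2.6]
opening: 0.646
grasp_force: 38.5
```

Run:
```python
from h import *
from rig import *
s=sense();p=s["eef_pos"];print(p,s["contact_force"])
f=grab_frame("scene")
it=[(box(p[:2],.395,60,56,p[2]-14.8),(255,0,255)),(box(p[:2],.395,60,56,p[2]+11.2),(0,255,255))]
draw(f,(230,210,330,300),6,it,"pics/n3.png")
```

```text
[ 544.3947202  -162.8318369    47.45357335] [ 1.6146985   1.81223733 -2.60550357]
```

View pics/n3.png

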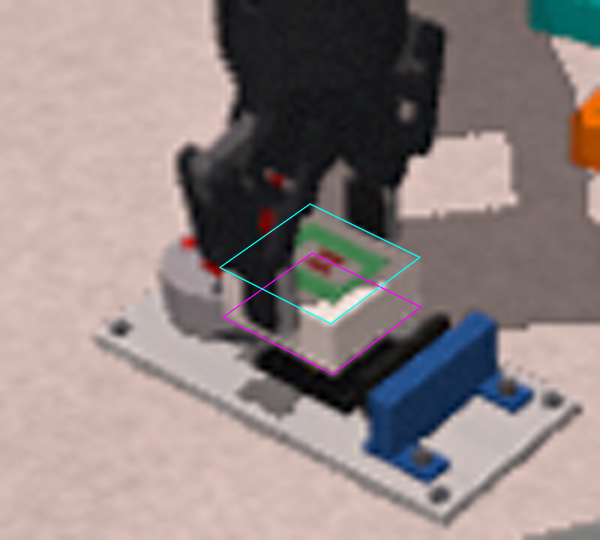

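The scene crop shows the module held square just above the bed, between cam and pad, with a visible gap on the pad side. Going lower, below the cam's top, to probe.

Call:
step_arm --motion '[{"claw": 48,"delta_pos": [0,0,3],"turn": 0},{"claw": 48,"delta_pos": [0,0,3],"turn": 0},{"claw": 48,"delta_pos": [0,0,3],"turn": 0},{"claw": 48,"delta_pos": [0,0,0],"turn": 0},{"claw": 48,"delta_pos": [0,0,0],"turn": 0}]'

```text
clock: 7.35
eef_pos: [544.5, -162.9, 38.1]
tcp_rot: [3.141, -0.001, 0.395]
contact_force: [5.3, 1.7, -4.1]
opening: 0.644
grasp_force: 38.4
```

Call:
step_arm --motion '[{"claw": 48,"delta_pos": [-1,0,0],"turn": 0},{"claw": 48,"delta_pos": [-1,0,0],"turn": 0},{"claw": 48,"delta_pos": [0,0,0],"turn": 0},{"claw": 48,"delta_pos": [0,0,0],"turn": 0}]'

```text
clock: 7.68
eef_pos: [544.3, -163.1, 38.5]
tcp_rot: [3.14, -0.004, 0.394]
contact_force: [10.3, 6.8, -6.2]
opening: 0.647
grasp_force: 38.5
```

The force along the jig's +x shows the module already touches the cam, so I'm backing off towards the pad.

Call:
step_arm --motion '[{"claw": 48,"delta_pos": [1.5,0,0],"turn": 0},{"claw": 48,"delta_pos": [1.5,0,0],"turn": 0},{"claw": 48,"delta_pos": [1,0,0],"turn": 0},{"claw": 48,"delta_pos": [0,0,0],"turn": 0},{"claw": 48,"delta_pos": [0,0,0],"turn": 0}]'

```text
clock: 8.1
eef_pos: [544.9, -162.0, 38.0]
tcp_rot: [-3.141, 0.001, 0.395]
contact_force: [0.4, -0.1, -2.5]
opening: 0.644
grasp_force: 39.0
```

Call:
step_arm --motion '[{"claw": 48,"delta_pos": [1,0,0],"turn": 0},{"claw": 48,"delta_pos": [1,0,0],"turn": 0},{"claw": 48,"delta_pos": [0,0,0],"turn": 0},{"claw": 48,"delta_pos": [0,0,0],"turn": 0}]'

```text
clock: 8.43
eef_pos: [547.5, -161.3, 38.2]
tcp_rot: [-3.142, 0.0, 0.395]
contact_force: [-0.0, -0.4, -1.8]
opening: 0.644
grasp_force: 39.0
```

Call:
step_arm --motion '[{"claw": 48,"delta_pos": [0,0,3],"turn": 0},{"claw": 48,"delta_pos": [0,0,2],"turn": 0},{"claw": 48,"delta_pos": [0,0,1],"turn": 0},{"claw": 48,"delta_pos": [0,0,0],"turn": 0},{"claw": 48,"delta_pos": [0,0,0],"turn": 0}]'

```text
clock: 8.85
eef_pos: [547.4, -161.3, 32.1]
tcp_rot: [-3.141, 0.0, 0.395]
contact_force: [-0.4, 0.2, -1.3]
opening: 0.646
grasp_force: 39.0
```

Call:
step_arm --motion '[{"claw": 48,"delta_pos": [0,0,0.7],"turn": 0},{"claw": 48,"delta_pos": [0,0,0.7],"turn": 0},{"claw": 48,"delta_pos": [0,0,0],"turn": 0},{"claw": 48,"delta_pos": [0,0,0],"turn": 0}]'

```text
clock: 9.18
eef_pos: [547.6, -161.3, 30.9]
tcp_rot: [3.142, -0.0, 0.395]
contact_force: [-0.4, 0.7, -1.9]
opening: 0.648
grasp_force: 39.0
```

Call:
step_arm --motion '[{"claw": 48,"delta_pos": [0,0,0.7],"turn": 0},{"claw": 48,"delta_pos": [0,0,0.7],"turn": 0},{"claw": 48,"delta_pos": [0,0,0],"turn": 0},{"claw": 48,"delta_pos": [0,0,0],"turn": 0}]'

```text
clock: 9.52
eef_pos: [547.6, -161.3, 30.8]
tcp_rot: [3.142, -0.0, 0.395]
contact_force: [-5.3, 1.3, 14.8]
opening: 0.643
grasp_force: 40.9
```

Call:
step_arm --motion '[{"claw": 48,"delta_pos": [0,0,0.5],"turn": 0},{"claw": 48,"delta_pos": [0,0,0],"turn": 0},{"claw": 48,"delta_pos": [0,0,0],"turn": 0}]'

```text
clock: 9.77
eef_pos: [547.6, -161.3, 30.7]
tcp_rot: [3.141, -0.0, 0.395]
contact_force: [-7.0, 2.7, 21.2]
opening: 0.644
grasp_force: 41.6
```

Seated. Relieve the pressure, open, and rise.

Call:
step_arm --motion '[{"claw": 48,"delta_pos": [0,0,-0.7],"turn": 0},{"claw": 48,"delta_pos": [0,0,-0.6],"turn": 0},{"claw": 60,"delta_pos": [0,0,0],"turn": 0},{"claw": 70,"delta_pos": [0,0,0],"turn": 0},{"claw": 85,"delta_pos": [0,0,0],"turn": 0},{"claw": 85,"delta_pos": [0,0,0],"turn": 0},{"claw": 85,"delta_pos": [0,0,0],"turn": 0}]'

```text
clock: 10.35
eef_pos: [547.6, -161.3, 30.1]
tcp_rot: [-3.142, 0.0, 0.395]
contact_force: [-0.5, 1.2, 0.5]
opening: 0.992
grasp_force: 0.0
```

Call:
step_arm --motion '[{"claw": 85,"delta_pos": [0,0,-10],"turn": 0},{"claw": 85,"delta_pos": [0,0,-20],"turn": 0},{"claw": 85,"delta_pos": [0,0,-30],"turn": 0},{"claw": 85,"delta_pos": [0,0,-30],"turn": 0},{"claw": 85,"delta_pos": [0,0,-10],"turn": 0},{"claw": 85,"delta_pos": [0,0,0],"turn": 0},{"claw": 85,"delta_pos": [0,0,0],"turn": 0}]'

```text
clock: 10.93
eef_pos: [547.7, -161.3, 130.7]
tcp_rot: [3.141, -0.001, 0.395]
contact_force: [-0.1, 1.1, -0.4]
opening: 0.994
grasp_force: 0.0
```

Turn across the wing and move over the pivot.

Call:
step_arm --motion '[{"claw": 60,"delta_pos": [-22.9,0,0],"turn": 0},{"claw": 60,"delta_pos": [-22.9,0,0],"turn": 0},{"claw": 50,"delta_pos": [0,0,0],"turn": -0.12},{"claw": 50,"delta_pos": [0,0,0],"turn": -0.12},{"claw": 50,"delta_pos": [0,0,0],"turn": -0.12},{"claw": 50,"delta_pos": [0,0,0],"turn": -0.12},{"claw": 50,"delta_pos": [0,0,0],"turn": -0.12},{"claw": 50,"delta_pos": [0,0,0],"turn": -0.12}]'

```text
clock: 11.6
eef_pos: [504.0, -178.5, 128.3]
tcp_rot: [-3.138, 0.0, 1.121]
contact_force: [0.1, 0.1, -0.5]
opening: 0.587
grasp_force: 0.0
```

Call:
step_arm --motion '[{"claw": 50,"delta_pos": [0,0,0],"turn": -0.12},{"claw": 50,"delta_pos": [0,0,0],"turn": -0.12},{"claw": 50,"delta_pos": [0,0,0],"turn": -0.12},{"claw": 50,"delta_pos": [0,0,0],"turn": -0.12},{"claw": 50,"delta_pos": [0,0,0],"turn": -0.12},{"claw": 50,"delta_pos": [0,0,0],"turn": -0.12},{"claw": 50,"delta_pos": [0,0,0],"turn": -0.121},{"claw": 50,"delta_pos": [0,0,0],"turn": 0}]'

```text
clock: 12.27
eef_pos: [504.1, -178.5, 128.4]
tcp_rot: [-3.139, -0.002, 1.961]
contact_force: [-0.4, -0.8, -0.5]
opening: 0.585
grasp_force: 0.0
```

Run:
```python
from h import *
from rig import *
s=sense();p=s["eef_pos"];print(p,s["tcp_rot"],s["qpos"])
f=grab_frame("scene");t=grab_frame("top")
m=[(box([547.6,-161.3],.395,60,56,42),(255,0,255)),(box([505.5,-179],.395,12,42,76),(0,255,255))]
a=draw(f,(235,200,325,300),5,m,None);b=draw(t,(345,200,405,300),5,m,None)
cv2.imwrite("pics/n4.png",np.hstack([a,b])[:,:,::-1])
```

```text
[ 504.06874928 -178.47246122  128.4302305 ] [-3.13919585e+00 -2.15619277e-03  1.96137668e+00] [-3.43093453e-01  3.52796226e-01  1.92036014e+00 -4.52579401e-06
  8.71660233e-01 -7.33673474e-01]
```

View pics/n4.png

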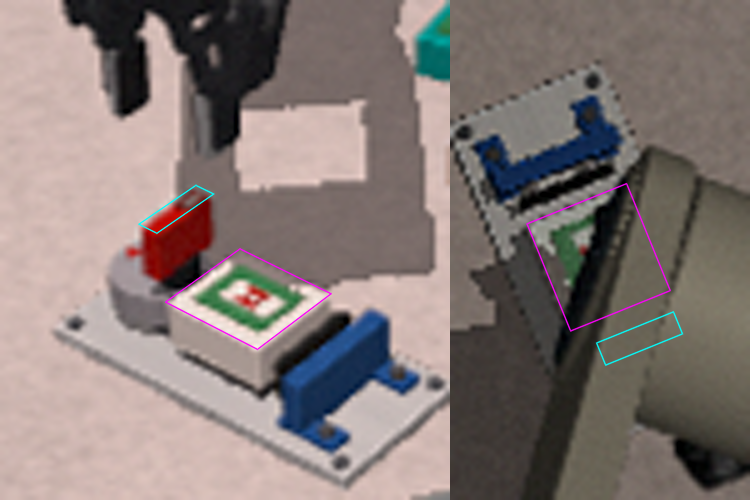

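The module lies flat and square in the bed, clear of cam and pad. The wing is across the jig under the open fingers. Lowering onto the wing and gripping.

Call:
step_arm --motion '[{"claw": 50,"delta_pos": [0,0,20],"turn": 0},{"claw": 50,"delta_pos": [0,0,20],"turn": 0},{"claw": 50,"delta_pos": [0,0,20],"turn": 0},{"claw": 50,"delta_pos": [0,0,13],"turn": 0},{"claw": 50,"delta_pos": [0,0,0],"turn": 0},{"claw": 50,"delta_pos": [0,0,0],"turn": 0}]'

```text
clock: 12.87
eef_pos: [504.5, -178.6, 56.4]
tcp_rot: [-3.14, -0.002, 1.953]
contact_force: [0.0, -0.4, 0.9]
opening: 0.589
grasp_force: 0.0
```

Call:
step_arm --force 60 --motion '[{"claw": 20,"delta_pos": [0,0,0],"turn": 0},{"claw": 8,"delta_pos": [0,0,0],"turn": 0},{"claw": 6,"delta_pos": [0,0,0],"turn": 0},{"claw": 6,"delta_pos": [0,0,0],"turn": 0},{"claw": 6,"delta_pos": [0,0,0],"turn": 0},{"claw": 6,"delta_pos": [0,0,0],"turn": 0}]'

```text
clock: 13.37
eef_pos: [505.5, -179.3, 58.3]
tcp_rot: [3.141, 0.001, 1.956]
contact_force: [-2.9, -1.4, 6.0]
opening: 0.129
grasp_force: 58.8
```

Run:
```python
from rig import *
s=sense();print(s["eef_pos"],s["tcp_rot"],s["contact_force"],s["wrist_torque"],s["opening"],s["grasp_force"])
```

```text
[ 505.48832186 -179.27134206   58.33424166] [3.14110889e+00 1.01433941e-03 1.95587379e+00] [-2.88208317 -1.39658877  6.00223276] [-0.15598773  0.3828538   0.18069344] 0.12876610133093877 58.8161963224411
```

Call:
step_arm --motion '[{"claw": 6,"delta_pos": [0,0,0],"turn": 0.11},{"claw": 6,"delta_pos": [0,0,0],"turn": 0.11},{"claw": 6,"delta_pos": [0,0,0],"turn": 0.11},{"claw": 6,"delta_pos": [0,0,0],"turn": 0.11},{"claw": 6,"delta_pos": [0,0,0],"turn": 0.11},{"claw": 6,"delta_pos": [0,0,0],"turn": 0.11},{"claw": 6,"delta_pos": [0,0,0],"turn": 0.11}]'

```text
clock: 13.95
eef_pos: [506.3, -179.3, 58.4]
tcp_rot: [3.139, 0.0, 1.181]
contact_force: [1.2, -0.5, 1.9]
opening: 0.13
grasp_force: 58.5
```

```bash
cat > st.py <<'E'
from rig import *
import numpy as np
s=sense();y=s["tcp_rot"][2];print(s["clock"],s["eef_pos"].round(1),"cam",round(1.966-y,3),"F",s["contact_force"].round(1),"M",s["wrist_torque"].round(3),"q6",s["qpos"][5].round(4),"tau6",s["joint_efforts"][5].round(3),s["grasp_force"])
E
python3 st.py
```

```text
13.95 [ 506.3 -179.3   58.4] cam 0.785 F [ 1.2 -0.5  1.9] M [-0.075 -0.15   0.265] q6 0.0474 tau6 -1.894 58.45447361469269
```

Call:
step_arm --motion '[{"claw": 6,"delta_pos": [0,0,0],"turn": 0.05},{"claw": 6,"delta_pos": [0,0,0],"turn": 0.05},{"claw": 6,"delta_pos": [0,0,0],"turn": 0.04},{"claw": 6,"delta_pos": [0,0,0],"turn": 0.03}]'

```text
clock: 14.28
eef_pos: [506.5, -179.3, 58.4]
tcp_rot: [3.139, -0.0, 1.014]
contact_force: [2.4, -0.1, 0.7]
opening: 0.128
grasp_force: 58.4
```

```bash
python3 st.py
```

```text
14.2833 [ 506.5 -179.3   58.4] cam 0.952 F [ 2.4 -0.1  0.7] M [-0.069 -0.115  0.261] q6 0.2141 tau6 -0.125 58.38460385799408
```

Call:
step_arm --motion '[{"claw": 6,"delta_pos": [0,0,0],"turn": 0.02},{"claw": 6,"delta_pos": [0,0,0],"turn": 0.02}]'

```text
clock: 14.45
eef_pos: [506.5, -179.4, 58.4]
tcp_rot: [3.139, -0.001, 0.975]
contact_force: [2.0, -0.9, 7.2]
opening: 0.129
grasp_force: 58.9
```

```bash
python3 st.py
```

```text
14.45 [ 506.5 -179.4   58.4] cam 0.991 F [ 2.  -0.9  7.2] M [-0.117 -0.149  0.258] q6 0.2529 tau6 -0.109 58.90465199947357
```

Call:
step_arm --motion '[{"claw": 6,"delta_pos": [0,0,0],"turn": 0.02},{"claw": 6,"delta_pos": [0,0,0],"turn": 0.02}]'

```text
clock: 14.62
eef_pos: [506.5, -179.4, 58.3]
tcp_rot: [3.139, -0.001, 0.935]
contact_force: [2.0, -0.6, 6.4]
opening: 0.13
grasp_force: 58.9
```

```bash
python3 st.py
```

```text
14.6167 [ 506.5 -179.4   58.3] cam 1.031 F [ 2.  -0.6  6.4] M [-0.202 -0.166  0.219] q6 0.2929 tau6 -0.139 58.9248651266098
```

Call:
step_arm --motion '[{"claw": 6,"delta_pos": [0,0,0],"turn": 0.02},{"claw": 6,"delta_pos": [0,0,0],"turn": 0.02}]'

```text
clock: 14.78
eef_pos: [506.6, -179.4, 58.4]
tcp_rot: [3.139, -0.001, 0.895]
contact_force: [2.5, -1.3, 6.6]
opening: 0.126
grasp_force: 59.0
```

```bash
python3 st.py
```

```text
14.7833 [ 506.6 -179.4   58.4] cam 1.071 F [ 2.5 -1.3  6.6] M [-0.182 -0.112  0.252] q6 0.3329 tau6 -0.139 58.97232949733734
```

Call:
step_arm --motion '[{"claw": 6,"delta_pos": [0,0,0],"turn": 0.02},{"claw": 6,"delta_pos": [0,0,0],"turn": 0.02}]'

```text
clock: 14.95
eef_pos: [506.6, -179.4, 58.3]
tcp_rot: [3.139, -0.001, 0.855]
contact_force: [2.0, -1.9, 5.8]
opening: 0.133
grasp_force: 59.0
```

```bash
python3 st.py
```

```text
14.95 [ 506.6 -179.4   58.3] cam 1.111 F [ 2.  -1.9  5.8] M [-0.18  -0.134  0.267] q6 0.3729 tau6 -0.138 59.03564393520355
```

Call:
step_arm --motion '[{"claw": 6,"delta_pos": [0,0,0],"turn": 0.02},{"claw": 6,"delta_pos": [0,0,0],"turn": 0.02}]'

```text
clock: 15.12
eef_pos: [506.6, -179.5, 58.3]
tcp_rot: [3.139, -0.001, 0.815]
contact_force: [1.9, -1.2, 5.5]
opening: 0.132
grasp_force: 59.0
```

```bash
python3 st.py
```

```text
15.1167 [ 506.6 -179.5   58.3] cam 1.151 F [ 1.9 -1.2  5.5] M [-0.243 -0.213  0.275] q6 0.4129 tau6 -0.137 59.029730558395386
```

Call:
step_arm --motion '[{"claw": 6,"delta_pos": [0,0,0],"turn": 0.02},{"claw": 6,"delta_pos": [0,0,0],"turn": 0.02}]'

```text
clock: 15.28
eef_pos: [506.6, -179.5, 58.3]
tcp_rot: [3.139, -0.001, 0.775]
contact_force: [2.4, -1.4, 6.3]
opening: 0.126
grasp_force: 59.0
```

```bash
python3 st.py
```

```text
15.2833 [ 506.6 -179.5   58.3] cam 1.191 F [ 2.4 -1.4  6.3] M [-0.253 -0.232  0.287] q6 0.4529 tau6 -0.136 59.00904893875122
```

Call:
step_arm --motion '[{"claw": 6,"delta_pos": [0,0,0],"turn": 0.02},{"claw": 6,"delta_pos": [0,0,0],"turn": 0.02}]'

```text
clock: 15.45
eef_pos: [506.7, -179.5, 58.4]
tcp_rot: [3.139, -0.001, 0.735]
contact_force: [2.6, -1.3, 3.7]
opening: 0.127
grasp_force: 59.0
```

```bash
python3 st.py
```

```text
15.45 [ 506.7 -179.5   58.4] cam 1.231 F [ 2.6 -1.3  3.7] M [-0.308 -0.177  0.222] q6 0.4929 tau6 -0.136 58.988690972328186
```

Call:
step_arm --motion '[{"claw": 6,"delta_pos": [0,0,0],"turn": 0.02},{"claw": 6,"delta_pos": [0,0,0],"turn": 0.02}]'

```text
clock: 15.62
eef_pos: [506.7, -179.6, 58.3]
tcp_rot: [3.139, -0.001, 0.695]
contact_force: [2.3, -2.1, 5.1]
opening: 0.13
grasp_force: 59.0
```

```bash
python3 st.py
```

```text
15.6167 [ 506.7 -179.6   58.3] cam 1.271 F [ 2.3 -2.1  5.1] M [-0.291 -0.25   0.229] q6 0.533 tau6 -0.135 58.970001339912415
```

Call:
step_arm --motion '[{"claw": 6,"delta_pos": [0,0,0],"turn": 0.02},{"claw": 6,"delta_pos": [0,0,0],"turn": 0.02}]'

```text
clock: 15.78
eef_pos: [506.8, -179.6, 58.4]
tcp_rot: [3.139, -0.002, 0.655]
contact_force: [2.1, -1.9, 5.9]
opening: 0.128
grasp_force: 59.0
```

```bash
python3 st.py
```

```text
15.7833 [ 506.8 -179.6   58.4] cam 1.311 F [ 2.1 -1.9  5.9] M [-0.31  -0.252  0.228] q6 0.5729 tau6 -0.134 58.952980041503906
```

Call:
step_arm --motion '[{"claw": 6,"delta_pos": [0,0,0],"turn": 0.02},{"claw": 6,"delta_pos": [0,0,0],"turn": 0.02}]'

```text
clock: 15.95
eef_pos: [506.8, -179.6, 58.4]
tcp_rot: [3.139, -0.002, 0.615]
contact_force: [2.7, -2.7, 6.1]
opening: 0.127
grasp_force: 58.9
```

```bash
python3 st.py
```

```text
15.95 [ 506.8 -179.6   58.4] cam 1.351 F [ 2.7 -2.7  6.1] M [-0.32  -0.287  0.332] q6 0.6129 tau6 -0.134 58.936840295791626
```

Call:
step_arm --motion '[{"claw": 6,"delta_pos": [0,0,0],"turn": 0.02},{"claw": 6,"delta_pos": [0,0,0],"turn": 0.005}]'

```text
clock: 16.12
eef_pos: [506.8, -179.6, 58.3]
tcp_rot: [3.139, -0.002, 0.59]
contact_force: [2.5, -2.8, 4.1]
opening: 0.128
grasp_force: 58.9
```

```bash
python3 st.py
```

```text
16.1167 [ 506.8 -179.6   58.3] cam 1.376 F [ 2.5 -2.8  4.1] M [-0.329 -0.254  0.236] q6 0.6381 tau6 0.418 58.922356367111206
```

Call:
step_arm --motion '[{"claw": 6,"delta_pos": [0,0,0],"turn": 0.01},{"claw": 6,"delta_pos": [0,0,0],"turn": 0.01}]'

```text
clock: 16.28
eef_pos: [506.8, -179.7, 58.3]
tcp_rot: [3.139, -0.002, 0.571]
contact_force: [2.8, -2.6, 4.9]
opening: 0.127
grasp_force: 58.9
```

```bash
python3 st.py
```

```text
16.2833 [ 506.8 -179.7   58.3] cam 1.395 F [ 2.8 -2.6  4.9] M [-0.415 -0.177  0.265] q6 0.6574 tau6 0.062 58.93808305263519
```

Call:
step_arm --motion '[{"claw": 6,"delta_pos": [0,0,0],"turn": 0.015},{"claw": 6,"delta_pos": [0,0,0],"turn": 0.015}]'

```text
clock: 16.45
eef_pos: [506.8, -179.7, 58.3]
tcp_rot: [3.139, -0.002, 0.54]
contact_force: [2.7, -2.3, 5.0]
opening: 0.129
grasp_force: 59.0
```

```bash
python3 st.py
```

```text
16.45 [ 506.8 -179.7   58.3] cam 1.426 F [ 2.7 -2.3  5. ] M [-0.437 -0.31   0.324] q6 0.6876 tau6 -0.014 58.963383436203
```

Call:
step_arm --motion '[{"claw": 6,"delta_pos": [0,0,0],"turn": 0.015},{"claw": 6,"delta_pos": [0,0,0],"turn": 0.015}]'

```text
clock: 16.62
eef_pos: [506.8, -179.7, 58.4]
tcp_rot: [3.139, -0.002, 0.511]
contact_force: [3.1, -3.1, 4.6]
opening: 0.126
grasp_force: 59.1
```

```bash
python3 st.py
```

```text
16.6167 [ 506.8 -179.7   58.4] cam 1.455 F [ 3.1 -3.1  4.6] M [-0.444 -0.325  0.414] q6 0.7175 tau6 0.124 59.12754714488983
```

Torque is now rising (0.26 → 0.32 → 0.41), so the pad is in contact. Finer steps.

Call:
step_arm --motion '[{"claw": 6,"delta_pos": [0,0,0],"turn": 0.008},{"claw": 6,"delta_pos": [0,0,0],"turn": 0.008}]'

```text
clock: 16.78
eef_pos: [506.8, -179.7, 58.3]
tcp_rot: [3.139, -0.002, 0.495]
contact_force: [2.7, -2.8, 4.8]
opening: 0.13
grasp_force: 59.2
```

```bash
python3 st.py
```

```text
16.7833 [ 506.8 -179.7   58.3] cam 1.471 F [ 2.7 -2.8  4.8] M [-0.481 -0.302  0.43 ] q6 0.7332 tau6 0.321 59.19962704181671
```

Call:
step_arm --motion '[{"claw": 6,"delta_pos": [0,0,0],"turn": 0.005},{"claw": 6,"delta_pos": [0,0,0],"turn": 0.005}]'

```text
clock: 16.95
eef_pos: [506.8, -179.8, 58.4]
tcp_rot: [3.139, -0.002, 0.485]
contact_force: [2.4, -2.5, 4.5]
opening: 0.126
grasp_force: 59.3
```

```bash
python3 st.py
```

```text
16.95 [ 506.8 -179.8   58.4] cam 1.481 F [ 2.4 -2.5  4.5] M [-0.452 -0.239  0.508] q6 0.743 tau6 0.391 59.25125598907471
```

Four readings fit a contact angle of about 1.39 and a cam now at 1.481, which gives 12 to 14 N. Releasing and rising.

Call:
step_arm --motion '[{"claw": 15,"delta_pos": [0,0,0],"turn": 0},{"claw": 25,"delta_pos": [0,0,0],"turn": 0},{"claw": 35,"delta_pos": [0,0,0],"turn": 0},{"claw": 40,"delta_pos": [0,0,0],"turn": 0},{"claw": 40,"delta_pos": [0,0,0],"turn": 0},{"claw": 40,"delta_pos": [0,0,-10],"turn": 0},{"claw": 40,"delta_pos": [0,0,-30],"turn": 0},{"claw": 40,"delta_pos": [0,0,-40],"turn": 0}]'

```text
clock: 17.62
eef_pos: [503.1, -178.1, 136.2]
tcp_rot: [-3.137, 0.004, 0.485]
contact_force: [0.6, 0.1, -0.3]
opening: 0.468
grasp_force: 0.0
```

Call:
step_arm --motion '[{"claw": 40,"delta_pos": [-40,0,-10],"turn": 0},{"claw": 40,"delta_pos": [-40,0,-10],"turn": 0},{"claw": 40,"delta_pos": [-40,0,-10],"turn": 0},{"claw": 40,"delta_pos": [0,0,0],"turn": 0},{"claw": 40,"delta_pos": [0,0,0],"turn": 0}]'

```text
clock: 18.03
eef_pos: [398.1, -235.7, 168.6]
tcp_rot: [3.14, -0.001, 0.482]
contact_force: [-0.2, 0.1, -0.5]
opening: 0.474
grasp_force: 0.0
```

Run:
```python
from h import *
from rig import *
s=sense();print(s["clock"],s["eef_pos"],s["contact_force"])
f=grab_frame("scene");t=grab_frame("top")
a=draw(f,(235,200,325,300),5,[],None);b=draw(t,(345,200,405,300),5,[],None)
cv2.imwrite("pics/n5.png",np.hstack([a,b])[:,:,::-1])
```

```text
18.0333 [ 398.05242151 -235.70907846  168.59459745] [-0.16897151  0.0911825  -0.54346439]
```

View pics/n5.png

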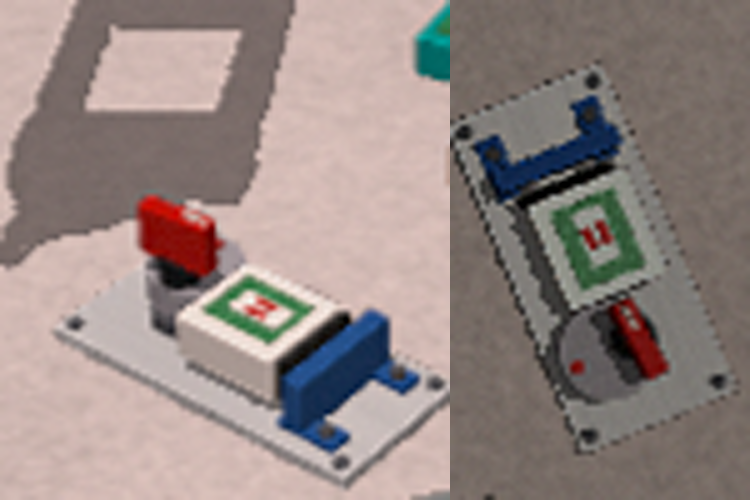

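Both views show the module flat and square against the pad, with the cam bearing on it, the wing turned along the jig, and the robot clear. Handing in.

```bash
python3 -c "
from rig import *
print(sign_off())"
```

```text
the job is handed in; nothing more can be done
None
```

The job is handed in: the white module lies flat and square in the jig, clamped against the pad at an estimated 12–14 N (from wrist torque), with the robot clear at about 18 s.

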